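# Ready to cut: clear the board and present the pizza wheel

## Robot

A 6-joint arm with a two-finger parallel gripper is mounted at the origin on a cart in front of the work surface, level with it; the furniture and walls round the work are solid. World frame = base frame: x ahead of the robot, y to its left, z up, the work surface at z = 0. Lengths are in m, angles in rad, forces in N, time in s.
With the tool pointing down it reaches from about 0.275 to 0.85 m from the base axis. Payload 19 kg.
Tool frame: the origin (TCP) lies between the finger pads, 19 mm behind the fingertips; this is the grasp point; z points along the fingers, y is the direction in which the jaws open and shut (so a half turn about z gives the same grasp; the last joint's range is limited). The gripper opens to 85 mm and grips with 20 to 120 N. Pads are 22 mm wide; open, the fingers measure 114 mm over their backs; the gripper's body (76 mm by 85 mm) begins 54 mm behind the grasp point. The pads swing forward as they close: fully open they stand 13 mm farther back than shut.
Start: joints at [1.013, 0.15, 1.437, -0, 1.554, -0.134], TCP at [0.236, 0.524, 0.25] pointing down, gripper open.
Joint ranges: [-2.8, 2.8], [-0.68, 2.1], [0.12, 2.68], [-1.39, 4.53], [0.16, 2.79], [-2.81, 2.81]. Speed limits (rad/s): [1.89, 1.89, 2.22, 3.01, 3.01, 3.01].

## Interface

Orientations are given as a 3x3 rotation matrix whose columns are the frame's x, y, z axes.
In Python, from plant import ctrl, eyes, ticket gives the robot as it stands.
- The arm moves only by the tool servo_tool, never from a script. Its argument "targets" is a list of rows, each a list of 3 entries, a list of its own where there are three numbers: the finger opening in cm, from 0 to 8.54, then the shift along the tool's x, y, z in cm, then the turn, a rotation vector about the tool's x, y, z in rad. A call has 1 to 8 rows; each row is the pose to reach, as a shift and turn from the pose measured when the call began, along the tool's axes at that moment; what a row does not reach only later rows make up. A row lasts 1/10 s, in which the tool goes at most 50 mm and 8.59 degrees, less where a joint would pass 70% of its speed; a pose out of reach is approached as far as the arm can. A call with a gripper value outside its range is refused whole. The fingers move at their own pace and stop on an object; "squeeze" is the grip in N (left out, the last holds). Time passes only in rows, so rows that repeat a pose let the fingers close. It gives the time, the measured TCP pose, the force and the opening at its end, in the units of the state.
- ctrl.read_state(): the state, without advancing time (a new reading comes with each control period).
- eyes.capture(name): name is "scene" or "side" or "wrist"; returns the picture (384x512x3 uint8, red, green, blue); there is no depth.
- eyes.camera_params(name): a dict with "vfov" (degrees; the focal length in pixels is half the picture's height over the tangent of half this angle, whatever the lens; pixels are square), "cx", "cy" (the principal point, pixels), "k1" (the pictures are not rectified: a ray, as slopes to the right and down, at radius r is drawn at 1 + k1 r^2 times it, then the intrinsics apply), "camera_from_world" (4x4, takes a point from world to camera coordinates); the wrist camera has in their place "tool_from_camera" (4x4, takes a point from camera to tool coordinates, whose origin is the TCP and whose axes are the flange's). Camera axes: x right, y down, z forward; pixel columns grow to the right and rows downward; lengths in m; the calibration is good to about 2 mm. A picture is of the moment at which its call begins: read the wrist's pose just before it. camera_params takes no time and is no camera call.
- ticket.close_job(): hands the job in, once; it reports no verdict.
The state is a dict: "clock": time; "qpos": joint angles; "joint_velocities": joint speeds; "effort": joint torques, N m; "ee_pos": TCP position; "orientation": TCP orientation; "ft_force": force on the tool from outside, world axes, zero at the start; "ft_torque": the same for the moment, N m; "opening": opening from 0.0 (shut) to 1.0 (fully open).
Only numpy, scipy, OpenCV 4.12 (cv2) and the standard library are available. Lean on these libraries where they do the work, as an engineer would, in place of code of your own. Each camera call takes 0.05 s, during which the arm holds its last target. There are 200 camera calls.

## Task

First take the little corked jar off the round board and set it down upright on the bare table top. Then draw the pizza wheel up out of its wooden stand and bring it over the middle of the board, ready to cut: blade on edge (its flat faces upright), its rim a few centimetres clear above the board, the handle leaning back towards the robot and sloping about 30 degrees above level. Finish holding it still there - do not put it down or let go - and leave everything else where it stands.

Things in the scene. Friction and masses are not known exactly. Their poses are not given: they have to be found in the camera images.
- cork_jar: little cream jar with a cork, 43 mm across, 75 mm high (body 60 mm, above it a cork 29 mm across); stands on the board at the start, on its 13 mm thick top. Origin: centre of its underside, z up along its axis. About 0.19 kg.
- round_board: fixed round wooden board, 304 mm across, 13 mm thick, lying on the table, with a short grip that reaches to 220 mm from the middle towards its +y side and slightly to -x. Its x axis points away from the robot, give or take 0.4 rad.
- board_middle (a point): middle of the round part of the board, on its top face (13 mm above the table); same axes as the board.
- wheel_stand: fixed wooden stand, 132 (x) by 68 mm (y); origin: centre of its underside. Slot 98 mm long, 35 wide, bottom 8 mm above the table, with a 10 mm groove for the blade's edge; sides and +x end 58 mm high; at the -x end, which faces the robot give or take 1.2 rad, a post 130 mm high between ears 118 mm high, on which the handle leans. The wheel is drawn straight up out of it.
- pizza_wheel: pizza wheel (round steel blade on a fork, plain round handle), about 0.17 kg; stands in the slot of the stand, blade down, handle up, its end 0.2 m above the table, leaning about 0.46 rad from vertical towards the stand's -x end, 5 mm or so of play; the faces of the blade look along the stand's y. The blade does not spin.
- blade_centre (a point): centre of the wheel's blade (radius 45 mm, 2 thick; hub 27 thick). z: along the handle, from blade to handle end; x: the axle, square to the blade's faces. The round handle, 27 mm thick, spans 55 to 165 mm along z.
- handle_end (a point): far end of the pizza wheel's handle, 165 mm from the blade's centre, same axes. In the stand grip the handle from straight above or tilted up to 15 degrees against its lean, closing along x, with the TCP about 128 mm along z from the blade centre: fingertips then clear the stand and the gripper body clears the handle end (lower down it would strike it).
- spice_a: spice jar with dark cap, 41 mm across, 105 mm high, at the back; bystander, origin at its underside.
- salt_shaker: salt shaker, 44 mm across, 90 mm high, at the back; bystander, origin at its underside.
- garlic_t: garlic bulb, 61 mm across, 59 mm high, at the front right; bystander, origin at its underside.
- small_bowl: small bowl, 100 mm across, 46 mm high, at the right; bystander, origin at its underside.
- garlic_0: smaller garlic bulb, 48 mm across, 48 mm high, at the front left; bystander, origin at its underside.

How it is judged:
On the way, in this order (a step that is already met when the one before it is completed fails the run):
1. the corked jar stands upright on the table, off the board, let go (height (world z) of cork_jar below 0.006 m and angle between cork_jar's own z axis and vertical below 0.15 rad and contact force between cork_jar and the fingers below 0.1 N and linear speed of cork_jar below 0.03 m/s), for 0.2 s.
2. the pizza wheel is held and lifted out of its stand (height (world z) of blade_centre above 0.1 m and contact force between pizza_wheel and the fingers above 1 N and contact force between pizza_wheel and wheel_stand below 0.1 N), for 0.1 s.
At the end, for the whole second after the job is handed in: Jar upright on the bare table, released. Wheel still held by the fingers alone, at rest; blade centre within 60 mm of the board's middle, rim 10 to 80 mm above the board, blade on edge within 17 degrees, handle 15 to 45 degrees above level, its end 30 mm or more nearer the robot than the middle (all of step 1 and horizontal distance between blade_centre and board_middle below 0.06 m and height (world z) of blade_centre between 0.068 and 0.14 m and angle between blade_centre's own z axis and vertical between 0.785 and 1.31 rad and angle between blade_centre's own x axis and vertical between 1.27 and 1.87 rad and x of handle_end in the frame of board_middle below -0.03 m and contact force between pizza_wheel and the fingers above 1 N and contact force between pizza_wheel and round_board below 0.1 N and contact force between pizza_wheel and cork_jar below 0.1 N and contact force between pizza_wheel and wheel_stand below 0.1 N and linear speed of pizza_wheel below 0.03 m/s); the arm keeps its last pose, push and grip.
It fails at once if a bystander (spice jar, salt shaker, garlic bulb or bowl) is shifted by more than 30 mm (distance of any of spice_a, salt_shaker, garlic_t, small_bowl, garlic_0 from where it was at the start of the episode above 0.03 m).
It fails at once if the corked jar is let go more than 45 mm above the table instead of being set down (height (world z) of cork_jar above 0.045 m and contact force between cork_jar and the fingers below 0.01 N).
It also fails if it takes over 54 s, if anything falls off the work surface, if the arm or the gripper's body presses on something with over 40 N, if the wrist force passes 120 N, or if a joint passes its speed limit or range.

## Working session

There is one attempt and no reset: what is moved stays moved. The work goes in short steps, Python scripts to look and compute and a tool call to move; the robot and the scene stay as the last step left them, time stands still between calls to the robot, and variables do not carry over. Pictures are saved under pics/ and viewed, about 8 in all and at most 12, crops included, and the job is handed in when it is done.

Besides the shell and the picture viewer there is one more tool, called as name([rows], argument=value, ...), one row to a line, values as JSON. servo_tool: Moves the arm, as the interface text tells. Its arguments: {"type":"object","properties":{"targets":{"type":"array"},"squeeze":{"type":"number"}},"required":["targets"]}

```bash
mkdir -p pics; ls; cat > h.py <<'E'
import numpy as np, cv2, sys
sys.path.insert(0,'.')
from plant import ctrl, eyes, ticket
def K(p): 
    f=192/np.tan(np.radians(p['vfov']/2)); return f
def wfc(name,p,s=None):
    if 'camera_from_world' in p: return np.linalg.inv(np.array(p['camera_from_world']))
    T=np.eye(4); T[:3,:3]=np.array(s['orientation']); T[:3,3]=s['ee_pos']
    return T@np.array(p['tool_from_camera'])
def ray(name,u,v,s=None):
    p=eyes.camera_params(name); f=K(p); d=np.array([(u-p['cx'])/f,(v-p['cy'])/f]); x=d.copy()
    for _ in range(30): x=d/(1+p['k1']*(x@x))
    T=wfc(name,p,s); r=T[:3,:3]@np.array([x[0],x[1],1]); return T[:3,3],r/np.linalg.norm(r)
def atz(name,u,v,z,s=None):
    o,r=ray(name,u,v,s); return o+r*(z-o[2])/r[2]
def proj(name,P,s=None):
    p=eyes.camera_params(name); f=K(p); T=np.linalg.inv(wfc(name,p,s))
    P=np.atleast_2d(P); c=P@T[:3,:3].T+T[:3,3]; x=c[:,:2]/c[:,2:]; r2=(x**2).sum(1,keepdims=True)
    return x*(1+p['k1']*r2)*f+[p['cx'],p['cy']]
def tri(obs):
    A=np.zeros((3,3));b=np.zeros(3)
    for o,r in obs:
        M=np.eye(3)-np.outer(r,r);A+=M;b+=M@o
    return np.linalg.solve(A,b)
def save(name,img=None,scale=1):
    im=eyes.capture(name) if img is None else img
    return im
E
python3 - <<'E'
from h import *
s=ctrl.read_state(); print(s)
for n in ('scene','side','wrist'):
    p=eyes.camera_params(n); print(n,p)
    im=eyes.capture(n); np.save(f'pics/{n}0.npy',im)
    cv2.imwrite(f'pics/{n}0.png',cv2.resize(im[:,:,::-1],(800,600),interpolation=cv2.INTER_CUBIC))
np.save('pics/s0.npy',s,allow_pickle=True)
E
```

```text
pics
{'clock': 0.0, 'qpos': array([ 1.01300447e+00,  1.51000718e-01,  1.43800927e+00,  2.70493814e-06,
        1.55378307e+00, -1.34008256e-01]), 'joint_velocities': array([ 0.00011353,  0.00035068, -0.00164654,  0.00131606,  0.00090983,
       -0.00197432]), 'effort': array([-2.59553572e-04, -7.13033009e+01, -5.70884800e+01, -3.53940814e-04,
        8.75328697e-03,  2.64639527e-05]), 'ee_pos': array([0.23635624, 0.52394528, 0.24937789]), 'orientation': array([[-9.11539533e-01,  4.11211956e-01, -6.37683778e-04],
       [ 4.11212418e-01,  9.11538981e-01, -1.01701994e-03],
       [ 1.63062864e-04, -1.18927737e-03, -9.99999280e-01]]), 'ft_force': array([-0.55695155,  1.02318125,  0.39009963]), 'ft_torque': array([ 0.03712268, -0.01603579,  0.0047295 ]), 'opening': 1.0026470101223077}
scene {'vfov': 56.066573348253144, 'cx': 261.61611179498715, 'cy': 185.25493650174295, 'k1': 0.03186141150674438, 'camera_from_world': array([[ 0.70408565, -0.71008713, -0.00629881, -0.39218951],
       [-0.30026531, -0.28966597, -0.90880931,  0.32312487],
       [ 0.64350925,  0.64177091, -0.41716418,  1.2
[... 229 characters left out ...]
0.08496457,  0.0019163 ,  0.57613832],
       [-0.04237652,  0.47715277, -0.87779808,  0.148683  ],
       [ 0.07366737, -0.87470352, -0.47902699,  1.4111951 ],
       [ 0.        ,  0.        ,  0.        ,  1.        ]])}
wrist {'vfov': 58.178064574714966, 'cx': 255.97598133849363, 'cy': 192.97643692307307, 'k1': -0.08144857348338702, 'tool_from_camera': array([[-7.41727590e-04, -9.46836174e-01, -3.21715261e-01,
         8.36584161e-02],
       [ 9.99999316e-01, -9.93206914e-04,  6.17555881e-04,
         9.47575571e-04],
       [-9.04254069e-04, -3.21714583e-01,  9.46836263e-01,
        -1.23685659e-01],
       [ 0.00000000e+00,  0.00000000e+00,  0.00000000e+00,
         1.00000000e+00]])}
```

View pics/scene0.png

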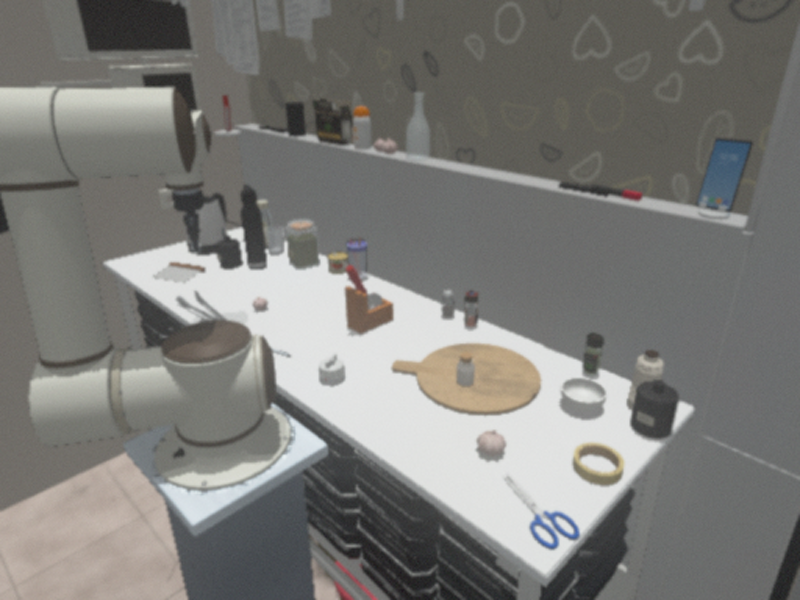

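View pics/side0.png

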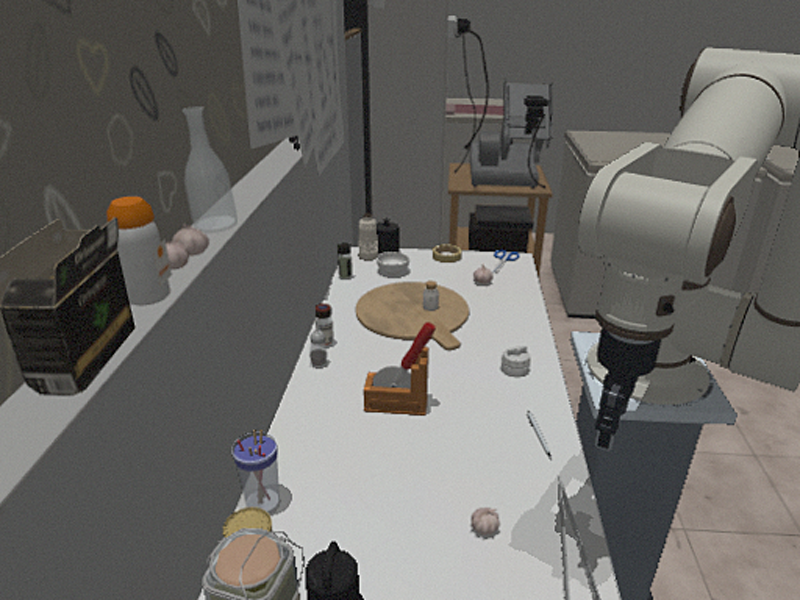

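The scene view shows the board around (478,378), the jar on it at (466,372) and the stand at (370,308). In the side view (800 px scale) the board is at (412,310), the jar at (431,297), and the stand at (397,390) with its red handle tip at (430,327). Next I'll measure these.

```bash
python3 - <<'E'
from h import *
k=512/800
A=lambda n,U,V,z: atz(n,(U+.5)*k-.5,(V+.5)*k-.5,z)
R=lambda n,U,V: ray(n,(U+.5)*k-.5,(V+.5)*k-.5)
np.set_printoptions(precision=4,suppress=True)
# board circle fit: seed flood by colour
for n,seed in (('scene',(510,380)),('side',(390,310))):
    im=np.load(f'pics/{n}0.npy'); hsv=cv2.cvtColor(im,cv2.COLOR_RGB2HSV)
    c=hsv[int(seed[1]*k),int(seed[0]*k)]; 
    m=((abs(hsv[...,0].astype(int)-c[0])<8)&(hsv[...,1]>60)).astype(np.uint8)
    nl,lab=cv2.connectedComponents(m); m=(lab==lab[int(seed[1]*k),int(seed[0]*k)]).astype(np.uint8)
    cn=max(cv2.findContours(m,0,cv2.CHAIN_APPROX_NONE)[0],key=cv2.contourArea)[:,0]
    P=np.array([atz(n,u,v,.010)[:2] for u,v in cn])
    c0=np.median(P,0)
    for rad in (.05,.012,.006,.006):
        d=P
        if rad<.05: d=P[abs(np.linalg.norm(P-c0,axis=1)-r)<rad]
        M=np.c_[2*d,np.ones(len(d))]; x=np.linalg.lstsq(M,(d**2).sum(1),rcond=None)[0]; c0=x[:2]; r=np.sqrt(x[2]+c0@c0)
    far=P[np.argmax(np.linalg.norm(P-c0,axis=1))]
    print(n,'board',c0,r,len(d),len(P),'far grip',far-c0,np.linalg.norm(far-c0))
print('jar top',tri([R('scene',466,356),R('side',431.5,283)]))
print('jar base',A('scene',466,387,.013),A('side',431,309,.013))
print('handle end',tri([R('scene',350,267),R('side',430,326)]))
for nm,p in dict(frontbotL=(364,411),frontbotR=(427,415),fronttopL=(364,388),).items(): print(nm,A('side',*p,.0 if 'bot' in nm else .058))
for nm,p in dict(spice=(323,344),salt=(318,366),garlic_t=(483,284),bowl=(393,275),garl0=(485,536),white=(516,373),pen=(540,440)).items(): print(nm,A('side',*p,0))
# crops
a=cv2.resize(np.load('pics/side0.npy')[195:275,215:295],(600,600),interpolation=cv2.INTER_CUBIC)[:,:,::-1]
cv2.imwrite('pics/c1.png',a)
E
```

```text
scene board [ 0.5634 -0.2353] 0.1482093085287657 166 206 far grip [-0.1121  0.1851] 0.21642126719124924
side board [ 0.5672 -0.2217] 0.15383492623531841 137 191 far grip [-0.1112  0.1932] 0.22291006537603147
jar top [ 0.516  -0.2332  0.0841]
jar base [ 0.4987 -0.2512  0.013 ] [ 0.5144 -0.2173  0.013 ]
handle end [0.5067 0.1821 0.1978]
frontbotL [0.6374 0.2146 0.    ]
frontbotR [ 0.5046  0.2162 -0.    ]
fronttopL [0.6361 0.212  0.058 ]
spice [ 0.7753 -0.0375  0.    ]
salt [0.768  0.0586 0.    ]
garlic_t [ 0.3671 -0.4077  0.    ]
bowl [ 0.6396 -0.4449  0.    ]
garl0 [0.3949 0.5198 0.    ]
white [0.3067 0.0467 0.    ]
pen [0.2778 0.2748 0.    ]
```

View pics/c1.png

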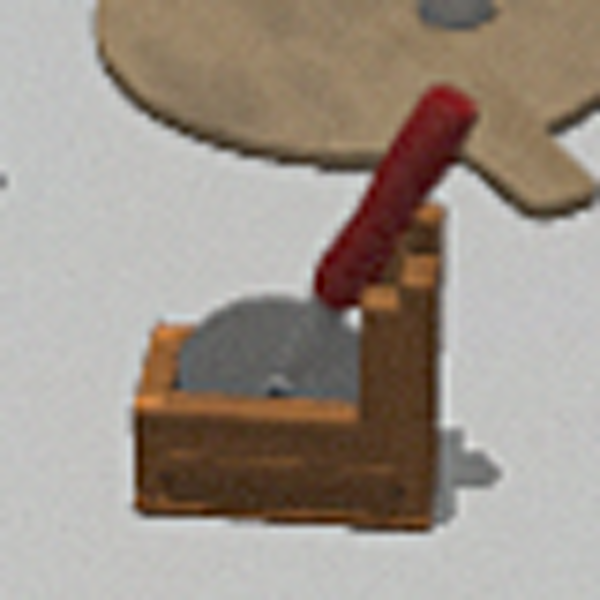

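```bash
cat >> h.py <<'E'
from scipy.spatial.transform import Rotation as Ro
RD=np.array([[-1,0,0],[0,1,0],[0,0,-1.]])
def tilt(deg,yaw=0): # tool down, then gripper body leaning back (-x) by deg, yaw about world z
    return Ro.from_euler('z',yaw,degrees=True).as_matrix()@Ro.from_euler('y',-deg,degrees=True).as_matrix()@RD
def go(pos,R=RD):
    s=ctrl.read_state(); R0=np.array(s['orientation'])
    print('t',round(s['clock'],2),'shift cm',np.round(100*R0.T@(np.array(pos)-s['ee_pos']),2),'turn',np.round(Ro.from_matrix(R0.T@R).as_rotvec(),4))
E
python3 -c "
from h import *
go([.5,-.225,.25])"
```

```text
t 0.15 shift cm [-54.83 -57.43   0.  ] turn [-9.000e-04 -3.000e-04 -4.238e-01]
```

servo_tool([
  [8.5,[-54.8,-57.4,0],[0,0,-0.424]],
  [8.5,[-54.8,-57.4,0],[0,0,-0.424]],
  [8.5,[-54.8,-57.4,0],[0,0,-0.424]],
  [8.5,[-54.8,-57.4,0],[0,0,-0.424]],
  [8.5,[-54.8,-57.4,0],[0,0,-0.424]],
  [8.5,[-54.8,-57.4,0],[0,0,-0.424]],
  [8.5,[-54.8,-57.4,0],[0,0,-0.424]],
  [8.5,[-54.8,-57.4,0],[0,0,-0.424]],
])

```text
clock: 0.95
ee_pos: [0.3655, 0.1564, 0.2502]
orientation: [[-1.0, -0.001, 0.0], [-0.001, 1.0, -0.001], [-0.0, -0.001, -1.0]]
ft_force: [1.8, 0.2, 0.8]
opening: 0.994
```

```bash
python3 -c "
from h import *
go([.5,-.225,.25])"
```

```text
t 0.95 shift cm [-13.42 -38.15   0.05] turn [-0.0007  0.      0.0006]
```

servo_tool([
  [8.5,[-13.4,-38.1,0],[0,0,0]],
  [8.5,[-13.4,-38.1,0],[0,0,0]],
  [8.5,[-13.4,-38.1,0],[0,0,0]],
  [8.5,[-13.4,-38.1,0],[0,0,0]],
  [8.5,[-13.4,-38.1,0],[0,0,0]],
  [8.5,[-13.4,-38.1,0],[0,0,0]],
  [8.5,[-13.4,-38.1,0],[0,0,0]],
  [8.5,[-13.4,-38.1,0],[0,0,0]],
])

```text
clock: 1.75
ee_pos: [0.498, -0.2214, 0.2503]
orientation: [[-1.0, -0.0, 0.0], [-0.0, 1.0, -0.001], [-0.0, -0.001, -1.0]]
ft_force: [0.7, 0.2, 0.2]
opening: 0.995
```

servo_tool([
  [8.5,[0,0,0],[0,0,0]],
  [8.5,[0,0,0],[0,0,0]],
])

```text
clock: 1.95
ee_pos: [0.4979, -0.2222, 0.2494]
orientation: [[-1.0, 0.002, -0.001], [0.002, 1.0, 0.0], [0.001, 0.0, -1.0]]
ft_force: [-0.5, -0.6, -0.0]
opening: 0.993
```

```bash
python3 - <<'E'
from h import *
s=ctrl.read_state(); im=eyes.capture('wrist'); np.save('pics/w1.npy',im); np.save('pics/w1s.npy',s,allow_pickle=True)
print(s['ee_pos'],s['orientation'].round(4).tolist(),s['joint_velocities'].round(3))
cv2.imwrite('pics/w1.png',im[:,:,::-1])
E
```

```text
[ 0.49785644 -0.22221446  0.24939081] [[-1.0, 0.0017, -0.0014], [0.0017, 1.0, 0.0005], [0.0014, 0.0005, -1.0]] [ 0.036 -0.037  0.022  0.003  0.006  0.01 ]
```

View pics/w1.png

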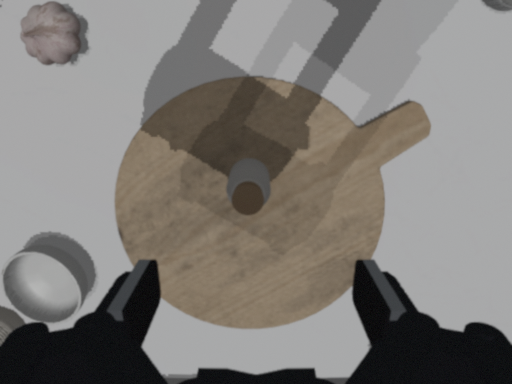

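The wrist view shows the cork top at about (248,198), the board's circle centred near (250,201) and the grip at the upper right. Image up is towards the robot.

```bash
python3 - <<'E'
from h import *
np.set_printoptions(precision=4,suppress=True)
s=np.load('pics/w1s.npy',allow_pickle=True).item()
print('cork',atz('wrist',248,198,.088,s),'edges',atz('wrist',232,198,.088,s),atz('wrist',264,198,.088,s),atz('wrist',248,213.5,.088,s))
print('body top edge L/R', atz('wrist',227,182,.073,s),atz('wrist',271,182,.073,s))
print('base far edge', atz('wrist',250,159,.073,s))
# board rim points on the upper rim
pts=[(116,195),(384,200),(250,76),(160,105),(345,110),(250,325),(340,295),(170,300),(136,138)]
P=np.array([atz('wrist',*p,.013,s)[:2] for p in pts])
x=np.linalg.lstsq(np.c_[2*P,np.ones(len(P))],(P**2).sum(1),rcond=None)[0]; print('board',x[:2],np.sqrt(x[2]+x[:2]@x[:2]))
g=atz('wrist',422,117,.013,s)[:2]-x[:2]; print('grip',g,np.linalg.norm(g),np.degrees(np.arctan2(g[1],g[0])))
E
```

```text
cork [ 0.516  -0.2278  0.088 ] edges [ 0.516  -0.2418  0.088 ] [ 0.5161 -0.2138  0.088 ] [ 0.5307 -0.228   0.088 ]
body top edge L/R [ 0.5059 -0.2471  0.073 ] [ 0.506  -0.2071  0.073 ]
base far edge [ 0.4846 -0.226   0.073 ]
board [ 0.5645 -0.2268] 0.15201207596799612
grip [-0.1114  0.1805] 0.21210955327330333 121.67947059341685
```

```bash
python3 -c "
from h import *
go([.5155,-.2275,.06])"
```

```text
t 2.0 shift cm [-1.78 -0.63 18.99] turn [ 0.0002 -0.0008 -0.0004]
```

servo_tool([
  [8.5,[-1.8,-0.6,3],[0,0,0]],
  [8.5,[-1.8,-0.6,7],[0,0,0]],
  [8.5,[-1.8,-0.6,11],[0,0,0]],
  [8.5,[-1.8,-0.6,15],[0,0,0]],
  [8.5,[-1.8,-0.6,17],[0,0,0]],
  [8.5,[-1.8,-0.6,18.5],[0,0,0]],
  [8.5,[-1.8,-0.6,19],[0,0,0]],
  [8.5,[-1.8,-0.6,19],[0,0,0]],
])

```text
clock: 2.8
ee_pos: [0.5158, -0.2267, 0.0602]
orientation: [[-1.0, -0.0, -0.0], [-0.0, 1.0, 0.0], [0.0, 0.0, -1.0]]
ft_force: [0.6, 0.1, 0.3]
opening: 0.996
```

servo_tool([
  [3,[0,0,0],[0,0,0]],
  [3,[0,0,0],[0,0,0]],
  [3,[0,0,0],[0,0,0]],
  [3,[0,0,0],[0,0,0]],
  [3,[0,0,0],[0,0,0]],
  [3,[0,0,0],[0,0,0]],
  [3,[0,0,0],[0,0,0]],
  [3,[0,0,0],[0,0,0]],
], squeeze=40)

```text
clock: 3.6
ee_pos: [0.5163, -0.2271, 0.0614]
orientation: [[-1.0, 0.0, 0.001], [0.0, 1.0, -0.001], [-0.001, -0.001, -1.0]]
ft_force: [-2.3, 0.4, 8.8]
opening: 0.478
```

servo_tool([
  [3,[0,0,-2],[0,0,0]],
  [3,[0,0,-5],[0,0,0]],
  [3,[0,0,-6],[0,0,0]],
  [3,[4,0,-6],[0,0,0]],
  [3,[8,1,-6],[0,0,0]],
  [3,[12,2,-6],[0,0,0]],
  [3,[16,2,-6],[0,0,0]],
  [3,[18.5,2,-6],[0,0,0]],
])

```text
clock: 4.4
ee_pos: [0.329, -0.2063, 0.1206]
orientation: [[-1.0, -0.0, 0.0], [-0.0, 1.0, -0.001], [-0.0, -0.001, -1.0]]
ft_force: [0.6, -1.2, -2.3]
opening: 0.481
```

```bash
python3 -c "
from h import *
print(ctrl.read_state()['ft_force'])
go([.33,-.207,.055]);go([.33,-.207,.0485])"
```

```text
[ 0.64703497 -1.22374032 -2.28563201]
t 4.4 shift cm [-0.1  -0.07  6.56] turn [-0.0008  0.0004  0.0001]
t 4.4 shift cm [-0.1  -0.06  7.21] turn [-0.0008  0.0004  0.0001]
```

servo_tool([
  [3,[0,0,3],[0,0,0]],
  [3,[0,0,5.5],[0,0,0]],
  [3,[0,0,6.3],[0,0,0]],
  [3,[0,0,6.7],[0,0,0]],
  [3,[0,0,7.0],[0,0,0]],
  [3,[0,0,7.15],[0,0,0]],
  [3,[0,0,7.2],[0,0,0]],
  [3,[0,0,7.2],[0,0,0]],
])

```text
clock: 5.2
ee_pos: [0.3292, -0.2065, 0.049]
orientation: [[-1.0, -0.0, 0.001], [-0.0, 1.0, -0.001], [-0.001, -0.001, -1.0]]
ft_force: [0.5, -0.4, -2.4]
opening: 0.474
```

servo_tool([
  [3,[0,0,0.1],[0,0,0]],
  [3,[0,0,0.1],[0,0,0]],
])

```text
clock: 5.4
ee_pos: [0.3294, -0.2066, 0.0484]
orientation: [[-1.0, -0.0, 0.001], [-0.0, 1.0, -0.002], [-0.001, -0.002, -1.0]]
ft_force: [-2.5, 1.4, 6.3]
opening: 0.469
```

servo_tool([
  [3,[0,0,0.15],[0,0,0]],
  [3,[0,0,0.15],[0,0,0]],
])

```text
clock: 5.6
ee_pos: [0.3297, -0.2068, 0.0483]
orientation: [[-1.0, -0.001, 0.002], [-0.001, 1.0, -0.002], [-0.002, -0.002, -1.0]]
ft_force: [-10.1, 8.2, 30.4]
opening: 0.473
```

servo_tool([
  [3,[0,0,-0.1],[0,0,0]],
  [5.5,[0,0,-0.1],[0,0,0]],
  [7,[0,0,-0.1],[0,0,0]],
  [8.5,[0,0,-0.1],[0,0,0]],
  [8.5,[0,0,-0.1],[0,0,0]],
  [8.5,[0,0,-0.1],[0,0,0]],
  [8.5,[0,0,-0.1],[0,0,0]],
])

```text
clock: 6.3
ee_pos: [0.3296, -0.2068, 0.0492]
orientation: [[-1.0, -0.0, 0.002], [-0.0, 1.0, -0.002], [-0.002, -0.002, -1.0]]
ft_force: [0.4, 0.6, 0.5]
opening: 0.997
```

servo_tool([
  [8.5,[0,0,-2],[0,0,0]],
  [8.5,[0,0,-6],[0,0,0]],
  [8.5,[0,0,-11],[0,0,0]],
  [8.5,[0,0,-16],[0,0,0]],
  [8.5,[0,0,-20],[0,0,0]],
  [8.5,[0,0,-20],[0,0,0]],
  [8.5,[0,0,-20],[0,0,0]],
])

```text
clock: 7.0
ee_pos: [0.3295, -0.2065, 0.2496]
orientation: [[-1.0, -0.001, 0.003], [-0.001, 1.0, -0.003], [-0.003, -0.003, -1.0]]
ft_force: [0.0, -0.6, -0.7]
opening: 0.998
```

```bash
python3 - <<'E'
from h import *
go([.44,.182,.30])
a=eyes.capture('wrist'); b=eyes.capture('side')
cv2.imwrite('pics/v2.png',np.hstack([a[:,80:432],cv2.resize(b[150:250,230:350],(448,384))])[:,:,::-1])
E
```

```text
t 7.0 shift cm [-11.09  38.83  -5.12] turn [-0.0028  0.0025  0.0005]
```

View pics/v2.png

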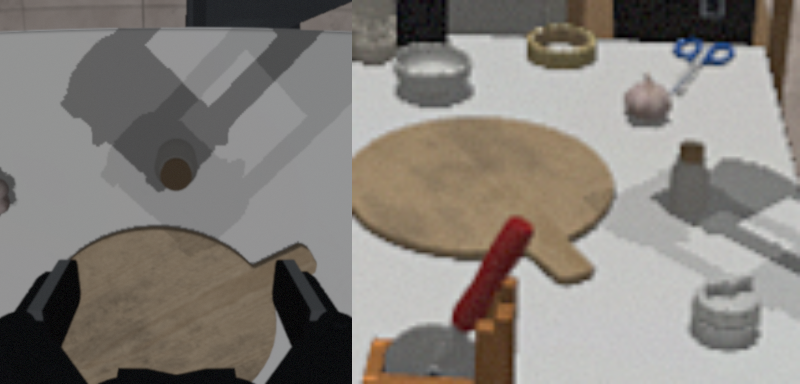

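The jar stands upright on the bare table, at (176,170) in the wrist panel and (691,185) in the side panel, with the board clear. Next is the wheel, approached from above.

servo_tool([
  [8.5,[-3,3,-7],[0,0,0]],
  [8.5,[-17,38.8,-7],[0,0,0]],
  [8.5,[-17,38.8,-7],[0,0,0]],
  [8.5,[-17,38.8,-7],[0,0,0]],
  [8.5,[-17,38.8,-7],[0,0,0]],
  [8.5,[-17,38.8,-7],[0,0,0]],
  [8.5,[-17,38.8,-7],[0,0,0]],
  [8.5,[-17,38.8,-7],[0,0,0]],
])

```text
clock: 7.9
ee_pos: [0.4799, 0.1379, 0.3133]
orientation: [[-1.0, -0.001, -0.002], [-0.001, 1.0, -0.001], [0.002, -0.001, -1.0]]
ft_force: [1.3, -2.3, -0.1]
opening: 0.996
```

servo_tool([
  [8.5,[0,0,0],[0,0,0]],
  [8.5,[0,0,0],[0,0,0]],
  [8.5,[0,0,0],[0,0,0]],
])

```text
clock: 8.2
ee_pos: [0.4796, 0.1372, 0.3125]
orientation: [[-1.0, -0.001, -0.003], [-0.001, 1.0, -0.002], [0.003, -0.002, -1.0]]
ft_force: [0.2, -0.1, 0.4]
opening: 1.0
```

```bash
python3 - <<'E'
from h import *
s=ctrl.read_state(); im=eyes.capture('wrist'); np.save('pics/w2.npy',im); np.save('pics/w2s.npy',s,allow_pickle=True)
print(s['ee_pos'],s['orientation'].round(4).tolist(),s['joint_velocities'].round(3))
cv2.imwrite('pics/w2.png',cv2.resize(im[:,:,::-1],(800,600),interpolation=cv2.INTER_CUBIC))
E
```

```text
[0.47958821 0.13723688 0.31245163] [[-1.0, -0.0005, -0.0032], [-0.0005, 1.0, -0.0016], [0.0032, -0.0015, -1.0]] [-0.019 -0.015 -0.001 -0.     0.002  0.002]
```

View pics/w2.png

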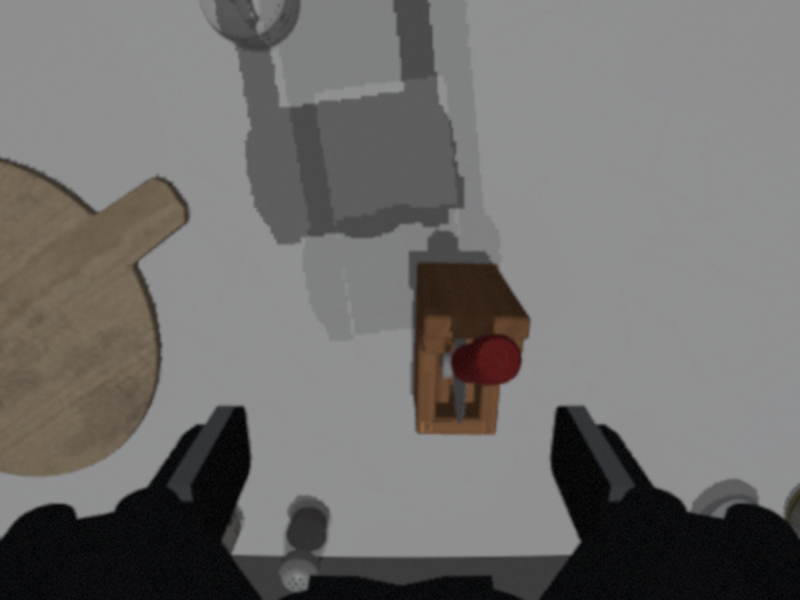

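The wrist view shows the handle's end face at (496,359), the stand's far top edge running from (417,433) to (496,433), and the blade edge on near (460,400). The stand is square to the world axes.

```bash
python3 - <<'E'
from h import *
np.set_printoptions(precision=4,suppress=True)
k=.64
s=np.load('pics/w2s.npy',allow_pickle=True).item()
A=lambda U,V,z: atz('wrist',(U+.5)*k-.5,(V+.5)*k-.5,z,s)
print('end',A(496,359,.198),'r',A(471,359,.198),A(521,359,.198))
print('stand +x end top',A(417,433,.058),A(496,433,.058))
print('ears top -x end',A(418,322,.118),A(529,322,.118),A(417,265,0),A(496,265,0))
print('blade top',A(460,420,.053),A(463,345,.098))
# projected model
th=.46; d=np.array([-np.sin(th),0,np.cos(th)])
for e in ([.507,.182,.199],[.507,.180,.199]):
    for t in (0,.037,.11,.165): print(e,t,proj('wrist',np.array(e)-t*d,s)/k, proj('side',np.array(e)-t*d)/k)
E
```

```text
end [0.5063 0.1849 0.198 ] r [0.5063 0.1727 0.198 ] [0.5064 0.1971 0.198 ]
stand +x end top [0.6364 0.1518 0.058 ] [0.6367 0.2161 0.058 ]
ears top -x end [0.5174 0.1495 0.118 ] [0.5175 0.2199 0.118 ] [0.5113 0.1522 0.    ] [0.5112 0.2184 0.    ]
blade top [0.6274 0.1869 0.053 ] [0.5418 0.1811 0.098 ]
[0.507, 0.182, 0.199] 0 [[490.0934 360.8532]] [[428.6219 324.262 ]]
[0.507, 0.182, 0.199] 0.037 [[479.0518 362.5886]] [[420.0311 338.142 ]]
[0.507, 0.182, 0.199] 0.11 [[463.6748 364.9967]] [[403.7746 364.3977]]
[0.507, 0.182, 0.199] 0.165 [[455.5484 366.2652]] [[392.1019 383.2425]]
[0.507, 0.18, 0.199] 0 [[485.9781 360.8648]] [[428.6664 323.7511]]
[0.507, 0.18, 0.199] 0.037 [[475.4396 362.5977]] [[420.0874 337.6184]]
[0.507, 0.18, 0.199] 0.11 [[460.7656 365.0028]] [[403.8522 363.8517]]
[0.507, 0.18, 0.199] 0.165 [[453.0116 366.2699]] [[392.1939 382.6819]]
```

```bash
python3 -c "
from h import *
go([.523,.1845,.25]);go([.523,.1845,.166])"
```

```text
t 8.25 shift cm [-4.35  4.77  6.26] turn [-0.0014 -0.0025 -0.0002]
t 8.25 shift cm [-4.37  4.78 14.66] turn [-0.0014 -0.0025 -0.0002]
```

servo_tool([
  [8.5,[-3,3.5,0],[0,-0.0025,0]],
  [8.5,[-4.4,4.8,2],[0,-0.0025,0]],
  [8.5,[-4.4,4.8,4.5],[0,-0.0025,0]],
  [8.5,[-4.4,4.8,7],[0,-0.0025,0]],
  [8.5,[-4.4,4.8,10],[0,-0.0025,0]],
  [8.5,[-4.4,4.8,13],[0,-0.0025,0]],
  [8.5,[-4.4,4.8,14.6],[0,-0.0025,0]],
  [8.5,[-4.4,4.8,14.6],[0,-0.0025,0]],
])

```text
clock: 9.05
ee_pos: [0.5224, 0.1831, 0.1646]
orientation: [[-1.0, 0.002, -0.003], [0.002, 1.0, -0.002], [0.003, -0.002, -1.0]]
ft_force: [-0.1, 0.6, 0.5]
opening: 0.998
```

servo_tool([
  [1.5,[0,0,0],[0,0,0]],
  [1.5,[0,0,0],[0,0,0]],
  [1.5,[0,0,0],[0,0,0]],
  [1.5,[0,0,0],[0,0,0]],
  [1.5,[0,0,0],[0,0,0]],
  [1.5,[0,0,0],[0,0,0]],
  [1.5,[0,0,0],[0,0,0]],
  [1.5,[0,0,0],[0,0,0]],
], squeeze=60)

```text
clock: 9.85
ee_pos: [0.5225, 0.1832, 0.165]
orientation: [[-1.0, 0.002, -0.003], [0.002, 1.0, -0.002], [0.003, -0.002, -1.0]]
ft_force: [0.7, -0.6, 5.0]
opening: 0.285
```

```bash
python3 - <<'E'
from h import *
s=ctrl.read_state(); print(s['ee_pos'],s['ft_force'],s['opening'])
b=eyes.capture('side')
cv2.imwrite('pics/v3.png',cv2.resize(b[175:275,210:310],(600,600),interpolation=cv2.INTER_CUBIC)[:,:,::-1])
E
```

```text
[0.5225272  0.18322713 0.16496682] [ 0.6548885  -0.55721073  5.02130879] 0.28529517884998623
```

View pics/v3.png

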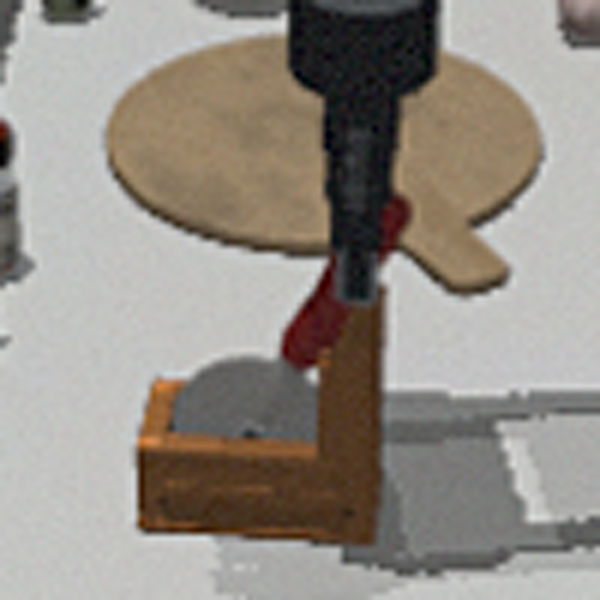

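The fingers are on the handle above the post, and the blade is still seated at (255,400). I'll raise the squeeze and draw the wheel straight up.

servo_tool([
  [1.5,[0,0,0],[0,0,0]],
  [1.5,[0,0,0],[0,0,0]],
  [1.5,[0,0,-0.7],[0,0,0]],
  [1.5,[0,0,-1.5],[0,0,0]],
  [1.5,[0,0,-2.5],[0,0,0]],
  [1.5,[0,0,-3.5],[0,0,0]],
  [1.5,[0,0,-4.5],[0,0,0]],
  [1.5,[0,0,-5.5],[0,0,0]],
], squeeze=90)

```text
clock: 10.7
ee_pos: [0.5227, 0.1833, 0.221]
orientation: [[-1.0, 0.002, -0.002], [0.002, 1.0, -0.002], [0.002, -0.002, -1.0]]
ft_force: [0.2, -0.2, -1.6]
opening: 0.281
```

servo_tool([
  [1.5,[0,0,-1.5],[0,0,0]],
  [1.5,[0,0,-3],[0,0,0]],
  [1.5,[0,0,-4.5],[0,0,0]],
  [1.5,[0,0,-6],[0,0,0]],
  [1.5,[0,0,-7.5],[0,0,0]],
  [1.5,[0,0,-9],[0,0,0]],
  [1.5,[0,0,-10],[0,0,0]],
  [1.5,[0,0,-10],[0,0,0]],
])

```text
clock: 11.5
ee_pos: [0.5233, 0.1836, 0.3226]
orientation: [[-1.0, 0.002, -0.0], [0.002, 1.0, -0.002], [0.0, -0.002, -1.0]]
ft_force: [-0.1, 0.3, -1.0]
opening: 0.277
```

```bash
python3 - <<'E'
from h import *
s=ctrl.read_state(); print(s['ee_pos'],s['ft_force'],s['opening'])
b=eyes.capture('side')
cv2.imwrite('pics/v4.png',cv2.resize(b[155:275,200:320],(600,600),interpolation=cv2.INTER_CUBIC)[:,:,::-1])
go([.454,-.2268,.31],tilt(34)); go([.454,-.2268,.17],tilt(34))
E
```

```text
[0.52328569 0.18361669 0.32257788] [-0.06977442  0.29488577 -0.99101824] 0.27721159822412517
t 11.55 shift cm [  6.82 -41.05   1.23] turn [-0.0024 -0.595  -0.0014]
t 11.55 shift cm [  6.8  -41.02  15.23] turn [-0.0024 -0.595  -0.0014]
```

View pics/v4.png

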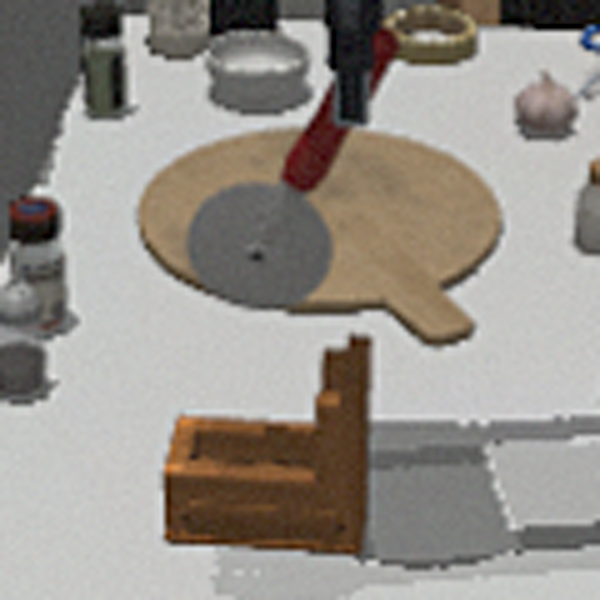

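The wheel is drawn clear of the stand, held with its lean unchanged and the blade at (258,245). Now I'll carry it over the board while tilting.

servo_tool([
  [1.5,[0,-4,0],[0,0,0]],
  [1.5,[1,-8,0],[0,-0.1,0]],
  [1.5,[2,-12,0],[0,-0.2,0]],
  [1.5,[3,-16,0],[0,-0.3,0]],
  [1.5,[4,-20,0],[0,-0.4,0]],
  [1.5,[5,-24,0],[0,-0.5,0]],
  [1.5,[6,-28,0],[0,-0.595,0]],
  [1.5,[6.8,-32,0],[0,-0.595,0]],
])

```text
clock: 12.35
ee_pos: [0.456, -0.1247, 0.321]
orientation: [[-0.831, 0.001, 0.556], [0.001, 1.0, -0.002], [-0.556, -0.001, -0.831]]
ft_force: [1.4, -0.5, -1.7]
opening: 0.279
```

```bash
python3 -c "
from h import *
go([.454,-.2268,.31],tilt(34)); go([.454,-.2268,.17],tilt(34))"
```

```text
t 12.35 shift cm [  0.77 -10.21   0.82] turn [-0.0017 -0.0035 -0.0006]
t 12.35 shift cm [  8.56 -10.2   12.46] turn [-0.0017 -0.0035 -0.0006]
```

servo_tool([
  [1.5,[0.4,-4,0.4],[0,-0.003,0]],
  [1.5,[0.8,-8,0.8],[0,-0.003,0]],
  [1.5,[0.8,-10.2,0.8],[0,-0.003,0]],
  [1.5,[2.5,-10.2,3.3],[0,-0.003,0]],
  [1.5,[4.2,-10.2,6],[0,-0.003,0]],
  [1.5,[5.9,-10.2,8.5],[0,-0.003,0]],
  [1.5,[7.5,-10.2,10.7],[0,-0.003,0]],
  [1.5,[8.3,-10.2,12],[0,-0.003,0]],
])

```text
clock: 13.15
ee_pos: [0.4525, -0.2259, 0.172]
orientation: [[-0.831, 0.002, 0.556], [0.002, 1.0, 0.0], [-0.556, 0.001, -0.831]]
ft_force: [0.4, -0.5, -1.5]
opening: 0.282
```

servo_tool([
  [1.5,[0,0,0],[0,0,0]],
  [1.5,[0,0,0],[0,0,0]],
  [1.5,[0,0,0],[0,0,0]],
  [1.5,[0,0,0],[0,0,0]],
])

```text
clock: 13.55
ee_pos: [0.4528, -0.2262, 0.1729]
orientation: [[-0.83, 0.002, 0.557], [0.002, 1.0, -0.001], [-0.557, 0.0, -0.83]]
ft_force: [0.2, 0.3, -2.9]
opening: 0.278
```

```bash
python3 - <<'E'
from h import *
np.set_printoptions(precision=4,suppress=True)
s=ctrl.read_state(); print(s['ee_pos'],s['ft_force'],s['opening'],s['qpos'].round(2),s['joint_velocities'].round(3))
b=eyes.capture('side'); a=eyes.capture('scene')
ca=(240,190,120,120); cb=(215,140,120,120)
f=lambda im,c: cv2.resize(im[c[1]:c[1]+c[3],c[0]:c[0]+c[2]],(400,400),interpolation=cv2.INTER_CUBIC)
cv2.imwrite('pics/v5.png',np.hstack([f(a,ca),f(b,cb)])[:,:,::-1])
th=np.radians(30); p=s['ee_pos']; d=np.array([-np.cos(th),0,np.sin(th)])
for t in (-.037,.128):
  q=p-t*d; print('expected',q,'crop px',(proj('scene',q)-[ca[0],ca[1]])*400/120,(proj('side',q)-[cb[0],cb[1]])*400/120)
E
```

```text
[ 0.4528 -0.2262  0.1729] [ 0.1873  0.2732 -2.8756] 0.27788732388721116 [-0.89 -0.23  2.07  0.55  0.98 -2.69] [ 0.001  0.002  0.003  0.003 -0.002 -0.004]
expected [ 0.4207 -0.2262  0.1914] crop px [[133.0594  69.0883]] [[284.1733  61.9772]]
expected [ 0.5636 -0.2262  0.1089] crop px [[215.82    89.3447]] [[164.809  119.1555]]
```

View pics/v5.png

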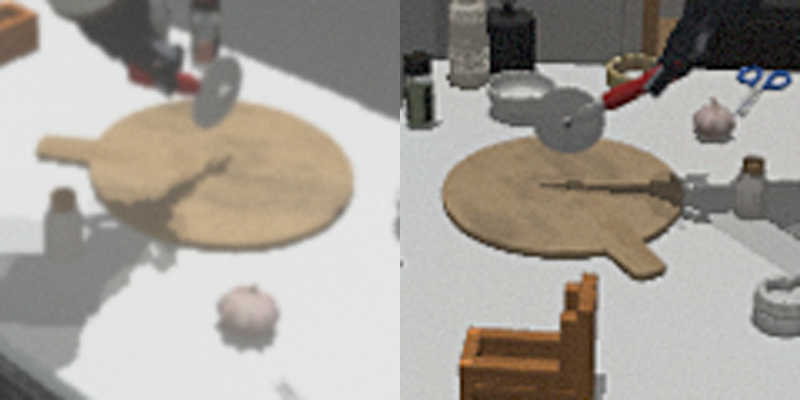

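The last view shows the blade on edge above the board at (217,90) in the scene panel and (170,119) in the side panel. Those are within 5 crop pixels (about 1.5 image pixels) of the expected positions. The jar stands on the table and the bystanders look unmoved. I'll do a numeric check, then hand in.

```bash
python3 - <<'E'
from h import *
q=tri([ray('scene',240+217*.3,190+90*.3),ray('side',215+170*.3,140+119*.3)]); print('blade',q.round(4),'from middle',(q[:2]-[.5645,-.2268]).round(4))
s=ctrl.read_state(); d=s['ee_pos']-q; print('dist',np.linalg.norm(d).round(3),'elev',np.degrees(np.arcsin(d[2]/np.linalg.norm(d))).round(1))
if np.linalg.norm(q[:2]-[.5645,-.2268])<.03 and .085<q[2]<.125: print(ticket.close_job())
E
```

```text
blade [ 0.5589 -0.2297  0.1095] from middle [-0.0056 -0.0029]
dist 0.124 elev 30.7
the job is handed in; nothing more can be done
None
```

I handed the job in at about 14 s of the 54 s allowed. My last checks all came out within the limits; `ticket.close_job()` gives no verdict.

- **Jar:** it was moved off the board and set down at about (0.33, -0.21). I released it there, and the last two pictures show it upright on the bare table.
- **Wheel:** it came straight up out of the stand and is still held over the board with a 90 N squeeze. Triangulated from two cameras:

| Check | Measured | Required |
|---|---|---|
| Blade centre from board middle | about 6 mm | under 60 mm |
| Blade centre height | 0.11 m | 0.068 to 0.14 m |
| Rim above board | about 50 mm | 10 to 80 mm |
| Handle slope | about 31° | 15 to 45° |

- **Other checks:** the handle leans back towards the robot, the blade's flat faces look upright, and the arm was at rest. The bystanders look unmoved in the last picture. I did not measure them again.
- **Disagreements:** the grasp-to-blade distance came out at 124 mm against the intended 128 mm, within camera error. The last joint ended at -2.69 rad, inside its -2.81 limit.

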